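# Rock the pendulum angle gauge on the drape former to the set slope and hold it

### The arm

A 6-joint arm with a two-finger parallel gripper is mounted at the origin on a cart in front of the work surface, level with it; the furniture and walls round the work are solid. World frame = base frame: x ahead of the robot, y to its left, z up, the work surface at z = 0. Lengths are in mm, angles in rad, forces in N, time in s.
With the tool pointing down it reaches from about 350 to 775 mm from the base axis. Payload 7.3 kg.
Tool frame: the origin (TCP) lies midway between the tips of the shut fingers; the grasp point (between the pads) lies 19 mm behind it; z points along the fingers, y is the line along which they close (so a half turn about z gives the same grasp; the last joint's range is limited). The gripper opens to 92 mm and grips with 3 to 60 N. Pads are 19 mm wide; open, the fingers measure 130 mm over their backs; the gripper's body (75 mm by 190 mm) begins 47 mm behind the grasp point.
Start: joints at [-1.261, 0.342, 1.524, -0, 1.275, -0.146], TCP at [231.119, -471.412, 226.741] pointing down, gripper open.
Joint ranges: [-2.53, 2.53], [-0.77, 2.02], [0.04, 2.7], [-1, 4.14], [0.28, 2.66], [-3.11, 3.11]. Speed limits (rad/s): [2.57, 2.57, 3.14, 3.14, 3.14, 3.14].

### API

Orientations are given as [roll, pitch, yaw] about the fixed x, y, z axes, in that order (R = Rz(yaw) Ry(pitch) Rx(roll)).
In Python, from plant import * gives the robot as it stands.
- The arm moves only by the tool step_arm, never from a script. Its argument "deltas" is one flat list of numbers, 5 for each row, row after row: the shift along the world's x, y, z in mm, then the turn about the world's z in degrees, then the finger opening in mm, from 0 to 91.8. In form: [tx, ty, tz, turn, gripper, tx, ty, tz, turn, gripper, ...]. A call has exactly 10 rows; each row shifts and turns the commanded pose from where the row before left it; what a row does not reach is not made up. A row lasts 1/8 s, in which the tool goes at most 62.5 mm and 10.7 degrees, less where a joint would pass 70% of its speed; a pose out of reach is approached as far as the arm can. A call is refused whole if a number of a shift passes 62.5 or a number of a turn 10.7, either way. A call with a gripper value outside its range is refused whole. The fingers move at their own pace and stop on an object; the grip force is fixed at half the most. Time passes only in rows, so rows that do not move let the fingers close, or fill a call up. It gives the time, the measured TCP pose, the force, the opening and the grip force at its end, in the units of the state.
- get_obs(): the state, without advancing time (a new reading comes with each control period).
- capture(name): name is "side" or "top" or "wrist"; returns the picture (384x512x3 uint8, red, green, blue); there is no depth.
- camera_params(name): a dict with "mtx" (3x3 intrinsics, pixels), "rvec" (rotation vector, rad) and "tvec" (3), from world to camera coordinates, as OpenCV has them. Camera axes: x right, y down, z forward; pixel columns grow to the right and rows downward; lengths in mm; the calibration is good to about 2 mm. The wrist camera is an equidistant fisheye: a pixel r from the principal point sees the ray r / f radians off the axis. A picture is of the moment at which its call begins: read the wrist's pose just before it. camera_params takes no time and is no camera call; for the wrist camera it gives the pose at the moment of the call.
- close_job(): hands the job in; it is judged then, once.
The state is a dict: "time": time; "joint_positions": joint angles; "dq": joint speeds; "tau": joint torques, N m; "tool_pos": TCP position; "tcp_rot": TCP orientation; "contact_force": force on the tool from outside, world axes, zero at the start; "moment": the same for the moment, N m; "grip_width": finger opening in mm; "finger_force": force on a finger pad.
Only numpy, scipy, OpenCV 4.12 (cv2) and the standard library are available. Lean on these libraries where they do the work, as an engineer would, in place of code of your own. Each camera call takes 0.05 s, during which the arm holds its last target. There are 200 camera calls.

### The job

Lift the loose lid off the wooden instrument case by its brass knob and lay it flat on the bench beside the case, knob up; then take the pendulum angle gauge out by its black handle and stand its steel foot level and square across the crown of the white drape former. Keeping the foot lightly on the crown, rock the gauge sideways until its swinging black needle settles on the red hand, and finish holding it there, still gripped, so that the trim line can be scribed where the foot touches; do not press hard, and leave the tools and the glass lying around where they are.

Things in the scene. Friction and masses are not known exactly. Their poses are not given: they have to be found in the camera images.
- case: Open wooden instrument case fixed to the bench, 106 (x) x 164 (y) x 132 mm high; walls and floor 7 mm, inside 92 x 150 mm. Two cheeks 16 mm high on its floor keep the gauge's foot upright, 2.5 mm clear before and behind. Origin: centre of its underside.
- lid: Loose wooden lid of the case, 0.16 kg: panel 112 (x) x 170 (y) x 7 mm on battens 8 mm deep that drop into the case's mouth with 3 mm play. Origin: centre of the battens' underside (panel from z = 8 to 15 mm), at z = 0 when set on the bench, 124 mm above the case's underside when closed; z up.
- lid_knob (a point): Middle of the lid's brass knob: a round head 29 mm across, from 14 to 34 mm above the panel's top face, on a 16 mm stem; this point is 39 mm above the lid's origin. Same axes as the lid.
- gauge: Loose pendulum angle gauge, 0.29 kg, 116 mm tall: flat steel foot 110 (y) x 28 x 10 mm; round grey housing 72 mm wide, 24 mm thick, its centre 48 mm up, white dial on its -x face; black handle on top from z = 84 to 116 mm, 38 mm along y, 22 mm along x. Origin: middle of the foot's underside, z up. Starts in the case on its 7 mm floor, axes as the case, top 9 mm below the rim.
- gauge_grip (a point): Middle of the gauge's handle, 101 mm above the foot's underside; take it here across its 38 mm width (along the gauge's y), the fingers reaching down into the case. Axes as the gauge.
- gauge_foot (a point): Middle of the underside of the gauge's foot (the gauge's origin). Axes as the gauge.
- needle (a joint): Black needle of the gauge, a free pendulum that points straight up and swings for about half a second after a move; pivot 48 mm above the foot, 26 mm long. In rad, 0 at the dial's middle (gauge upright), positive with its tip toward the gauge's +y: leaning the gauge's top toward its own -y by an angle gives that angle.
- red_hand (a joint): The red set hand on the same pivot, stiff: it keeps the place on the dial where it was set, between 0.17 and 0.36 rad. Value and sign as for the needle: the needle is on the mark when both values agree.
- needle_tip (a point): Tip of the black needle, 26 mm from the pivot; its z axis points along the needle from pivot to tip.
- red_hand_tip (a point): Tip of the red hand, 26 mm from the pivot; its z axis points along the hand from pivot to tip.
- former: White drape former fixed to the bench, on a brown flange 130 mm (x) by 132 mm (y) by 12 mm: hump 110 mm long (along its x) and 110 mm wide (along its y), whose top is part of a smooth rigid cylinder of 75 mm radius that runs along its x; crown 52 mm above the bench. Origin: centre of its underside. The gauge stands across it, its foot along the former's y.
- former_crown (a point): Middle of the former's crown line, 52 mm above its underside.
- former_axis (a point): Point on the axis of the former's cylindrical top, below its middle: 75 mm under the crown (23 mm below the bench top).
- cullet: Lump of pale green glass, 43 by 49 by 26 mm, lying loose; leave it. Origin: centre of its underside.
- shears: Dark diamond shears, 208 by 78 by 11 mm, lying loose; leave them. Origin: centre of the underside.
- tweezers: Steel tweezers, 175 mm (x) by 24 by 9 mm, lying loose between case and former; leave them. Origin: centre of the underside.
- scoop: Small metal scoop, 176 by 55 by 23 mm, lying loose; leave it. Origin: centre of the underside.

How it is judged:
By the outcome, as a careful person would: the job done as asked, in the order asked, and still so for the second after the job is handed in, while the arm keeps its last pose, push and grip.
It also fails if it takes over 61 s, if anything falls off the work surface, if the arm or the gripper's body presses on something with over 40 N, if the wrist force passes 120 N, or if a joint passes its speed limit or range.

## Working session

There is one attempt and no reset: what is moved stays moved. The work goes in short steps, Python scripts to look and compute and a tool call to move; the robot and the scene stay as the last step left them, time stands still between calls to the robot, and variables do not carry over. Pictures are saved under pics/ and viewed, at most 10 in all, crops included, and the job is handed in when it is done.

Besides the shell and the picture viewer there is one more tool, called after "Emit:" by a JSON object that holds its "name" and its "arguments". step_arm: Moves the arm, as the interface text tells. Its arguments: {"type":"object","properties":{"deltas":{"type":"array","items":{"type":"number"}}},"required":["deltas"]}

```bash
ls; mkdir -p pics; cat > h.py <<'E'
from plant import *
import numpy as np, cv2
def shot(cam,name):
    im=capture(cam); cv2.imwrite('pics/'+name,im[:,:,::-1]); return im
def cam(c):
    p=camera_params(c); R=cv2.Rodrigues(np.array(p['rvec'],float))[0]; return np.array(p['mtx'],float),R,np.array(p['tvec'],float).ravel()
def proj(c,P):
    K,R,t=cam(c); q=np.atleast_2d(P)@R.T+t; q=q/q[:,2:]; return (q@K.T)[:,:2]
def ray(c,u,v):
    K,R,t=cam(c); d=R.T@np.linalg.solve(K,[u,v,1]); return -R.T@t,d
def atz(c,u,v,z):
    o,d=ray(c,u,v); return o+d*(z-o[2])/d[2]
E
python3 - <<'E'
from h import *
a=shot('top','top1.png');b=shot('side','side1.png')
cv2.imwrite('pics/top1b.png',cv2.resize(a[:,:,::-1],(800,600),interpolation=cv2.INTER_CUBIC))
cv2.imwrite('pics/side1b.png',cv2.resize(b[:,:,::-1],(800,600),interpolation=cv2.INTER_CUBIC))
for c in('top','side'):
    K,R,t=cam(c); print(c,K.round(1).tolist(),(-R.T@t).round(),R[2].round(3))
o=get_obs();print(o['tool_pos'],o['tcp_rot'],o['grip_width'],o['time'])
E
```

```text
pics
top [[419.6, 0.0, 259.3], [0.0, 419.6, 188.8], [0.0, 0.0, 1.0]] [ 455. -116. 1215.] [ 0.119  0.008 -0.993]
side [[364.3, 0.0, 262.1], [0.0, 364.3, 187.1], [0.0, 0.0, 1.0]] [ 424. -870.  550.] [ 0.185  0.838 -0.514]
[ 231.01529177 -471.06298217  226.13013352] [-3.14026944e+00 -1.69943000e-04  4.55837959e-01] 91.83872222447266 0.1
```

View pics/top1b.png

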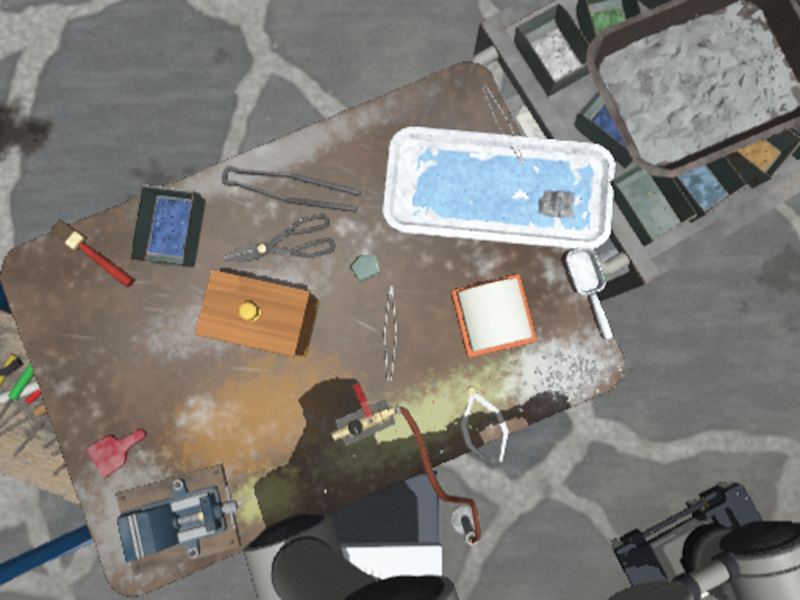

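View pics/side1b.png

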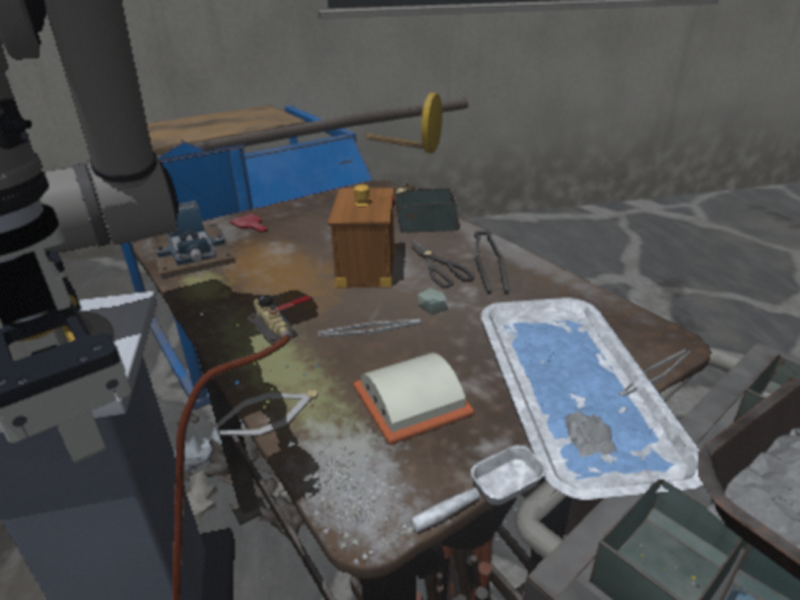

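```bash
python3 - <<'E'
from h import *
s=1.5625
f=lambda L,z:np.array([atz('top',u/s,v/s,z)[:2] for u,v in L]).round(1)
L=f([(215,270),(317,291),(297,355),(196,333)],139);print('lid',L.tolist(),L.mean(0)); e=L[1]-L[0];print(np.linalg.norm(L-np.roll(L,-1,0),axis=1), np.degrees(np.arctan2(e[1],e[0])))
print('knob',f([(249,311)],173-5))
F=f([(452,290),(520,274),(537,340),(466,357)],12);print('form',F.tolist(),F.mean(0)); e=F[1]-F[0];print(np.linalg.norm(F-np.roll(F,-1,0),axis=1),np.degrees(np.arctan2(e[1],e[0])))
a=cv2.imread('pics/top1.png'); 
cv2.imwrite('pics/c1.png',np.vstack([cv2.resize(a[165:235,120:210],(770,600)),]))
c=np.hstack([cv2.resize(a[165:235,120:210],None,fx=4.4,fy=4.4,interpolation=cv2.INTER_CUBIC),cv2.resize(a[165:235,275:365],None,fx=4.4,fy=4.4,interpolation=cv2.INTER_CUBIC)]);cv2.imwrite('pics/c1.png',c);print(c.shape)
E
```

```text
lid [[632.4, 208.3], [593.6, 38.4], [488.6, 71.5], [528.0, 238.1]] [560.65  139.075]
[174.27406577 110.09364196 171.19556069 108.56979322] -102.86401290155932
knob [[559.7 143.8]]
form [[606.8, -193.3], [634.0, -319.9], [511.4, -346.1], [483.0, -215.4]] [ 558.8   -268.675]
[129.48899567 125.36825755 133.74995327 125.75710716] -77.87433905353976
(308, 792, 3)
```

View pics/c1.png

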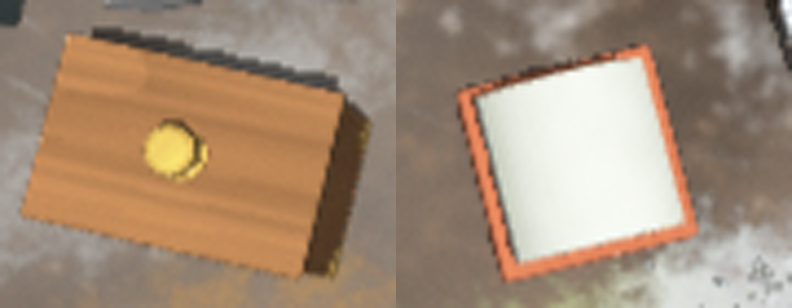

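```bash
python3 - <<'E'
from h import *
def f(L,z,u0): return np.array([atz('top',u0+(u+.5)/4.4-.5,165+(v+.5)/4.4-.5,z)[:2] for u,v in L])
def fit(P,l,w):
    # P order: corners (+x,+y),(+x,-y),(-x,-y),(-x,+y)
    M=np.array([[l,w],[l,-w],[-l,-w],[-l,w]])/2; c=P.mean(0);H=M.T@(P-c);U,S,V=np.linalg.svd(H);R=(V.T@U.T)
    print(c.round(1),np.degrees(np.arctan2(R[1,0],R[0,0])).round(2),(P-c-M@R.T).round(1).tolist())
fit(f([(68,35),(345,93),(300,278),(22,214)],139,120),112,170)
print(f([(171,149)],173,120))
fit(f([(62,92),(252,45),(300,235),(110,280)],12,275),130,132)
E
```

```text
[560.8 145.9] -13.53 [[-2.0, -0.5], [-0.2, 0.8], [0.8, 1.0], [1.5, -1.4]]
[[560.68353451 144.75501939]]
[ 559.1 -267.9] 12.34 [[-1.5, -2.0], [-1.1, 1.2], [0.5, 2.8], [2.0, -2.0]]
```

```bash
python3 - <<'E'
from h import *
a=cv2.imread('pics/top1.png');a=cv2.resize(a,(800,600))
def box(cx,cy,yaw,l,w,z):
    c,s=np.cos(np.radians(yaw)),np.sin(np.radians(yaw))
    return np.array([[cx+c*p-s*q,cy+s*p+c*q,z] for p,q in [(l/2,w/2),(l/2,-w/2),(-l/2,-w/2),(-l/2,w/2)]])
for b,col in [(box(495,345,-13.5,112,170,0),(0,255,0)),(box(420,110,-13.5,112,170,0),(255,0,0)),(box(561,145.3,-13.5,106,164,0),(0,0,255)),(box(559,-268,12.3,110,28,52),(0,255,255))]:
    p=(proj('top',b)+.5)*1.5625-.5; cv2.polylines(a,[p.round().astype(int)],True,col,1)
cv2.imwrite('pics/plan.png',a[150:500,50:600])
E
```

```text
(no output)
```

View pics/plan.png

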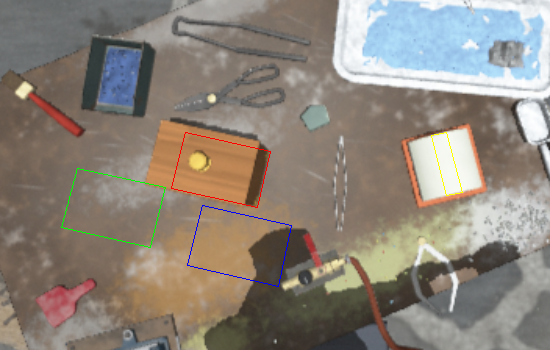

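Emit:
{"name": "step_arm", "arguments": {"deltas": [20, 40, 20, 10, 91.8, 30, 55, 10, 10, 91.8, 30, 55, 0, 10, 91.8, 30, 55, 0, 10, 91.8, 30, 55, 0, 10.4, 91.8, 30, 55, 0, 0, 91.8, 30, 55, 0, 0, 91.8, 30, 55, 0, 0, 91.8, 30, 55, 0, 0, 91.8, 30, 55, 0, 0, 91.8]}}

```text
time: 1.35
tool_pos: [520.6, 63.7, 256.4]
tcp_rot: [-3.141, 0.0, 1.336]
contact_force: [0.4, -1.0, -0.2]
grip_width: 91.8
finger_force: 0.0
```

Emit:
{"name": "step_arm", "arguments": {"deltas": [20, 40.8, 0, 0, 91.8, 19.9, 40.9, 0, 0, 91.8, 0, 0, -40, 0, 60, 0, 0, -40, 0, 60, 0, 0, -22, 0, 60, 0, 0, -10.4, 0, 50, 0, 0, 0, 0, 20, 0, 0, 0, 0, 20, 0, 0, 0, 0, 20, 0, 0, 0, 0, 20]}}

```text
time: 2.6
tool_pos: [560.5, 143.5, 145.3]
tcp_rot: [3.14, -0.001, 1.335]
contact_force: [-0.6, -0.1, 4.6]
grip_width: 28.5
finger_force: 30.0
```

Emit:
{"name": "step_arm", "arguments": {"deltas": [0, 0, 10, 0, 20, 0, 0, 20, 0, 20, 0, 0, 20, 0, 20, -13, 40, 0, 0, 20, -13, 40, 0, 0, 20, -13, 40, 0, 0, 20, -13, 40, 0, 0, 20, -14, 40, 0, 0, 20, 0, 0, -40, 0, 20, 0, 0, -50, 0, 20]}}

```text
time: 3.85
tool_pos: [494.4, 344.6, 104.6]
tcp_rot: [3.139, -0.002, 1.337]
contact_force: [0.5, -0.2, -3.0]
grip_width: 28.1
finger_force: 30.0
```

Emit:
{"name": "step_arm", "arguments": {"deltas": [0, 0, -40, 0, 20, 0, 0, -25, 0, 20, 0, 0, -8, 0, 20, 0, 0, -6, 0, 20, 0, 0, -3, 0, 20, 0, 0, 0, 0, 20, 0, 0, 0, 0, 20, 0, 0, 0, 0, 20, 0, 0, 0, 0, 20, 0, 0, 0, 0, 20]}}

```text
time: 5.1
tool_pos: [494.0, 343.4, 22.2]
tcp_rot: [3.141, -0.0, 1.335]
contact_force: [-0.4, 0.2, -1.4]
grip_width: 28.3
finger_force: 30.0
```

Emit:
{"name": "step_arm", "arguments": {"deltas": [0, 0, -1, 0, 20, 0, 0, -0.5, 0, 20, 0, 0, -0.3, 0, 20, 0, 0, 0, 0, 20, 0, 0, 0, 0, 40, 0, 0, 0, 0, 60, 0, 0, 0, 0, 60, 0, 0, 20, 0, 60, 0, 0, 40, 0, 60, 0, 0, 60, 0, 60]}}

```text
time: 6.35
tool_pos: [493.0, 342.8, 139.8]
tcp_rot: [-3.138, 0.003, 1.335]
contact_force: [0.9, 1.0, -0.3]
grip_width: 60.3
finger_force: 0.0
```

```bash
python3 - <<'E'
from h import *
a=shot('top','top2.png')
c=cv2.resize(a[145:265,50:210,::-1],(800,600),interpolation=cv2.INTER_CUBIC);cv2.imwrite('pics/c2.png',c)
E
```

```text
(no output)
```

View pics/c2.png

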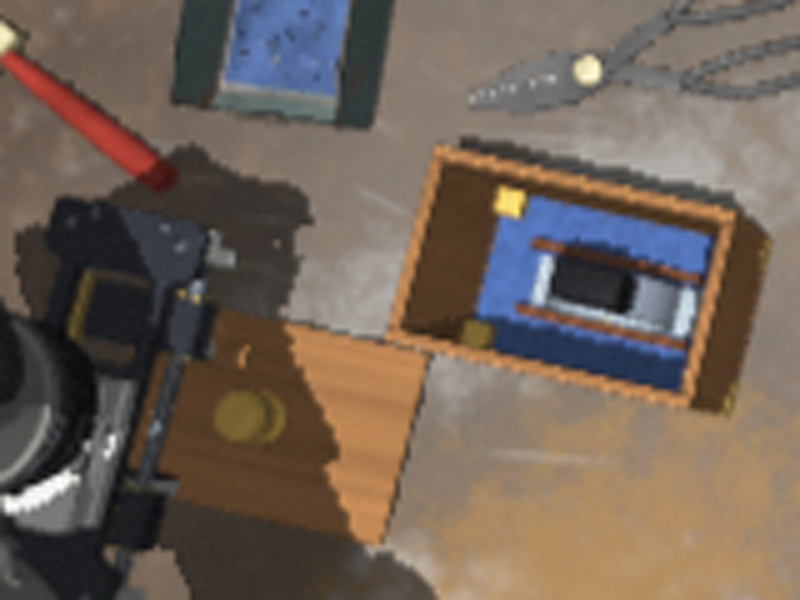

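```bash
python3 - <<'E'
from h import *
def f(L,z): return np.array([atz('top',50+(u+.5)/5-.5,145+(v+.5)/5-.5,z)[:2] for u,v in L])
P=f([(437,147),(738,215),(690,405),(390,335)],132);c=P.mean(0);print(P.round(1).tolist(),c)
for i in((0,1),(3,2)):
    e=P[i[0]]-P[i[1]];print(np.degrees(np.arctan2(e[1],e[0]))-90,np.linalg.norm(e))
h=f([(594,282)],123);print('handle',h)
ft=f([(613,290)],17);print('foot',ft)
p=(proj('top',[[561,145.3,123],[561,145.3,17]])-[50,145]+.5)*5;print(p)
L=f([(250,416),(430,352),(381,545)],15);print(L)
E
```

```text
[[630.4, 212.0], [591.3, 54.2], [493.1, 79.1], [532.3, 234.9]] [561.77542178 145.04623793]
-13.92742946192456 162.56876150240114
-14.133462678784525 160.61027542425157
handle [[558.61167153 131.16361728]]
foot [[563.87941983 144.1855749 ]]
[[567.59180998 278.50129981]
 [611.53429475 295.53896358]]
[[495.94075342 352.23971386]
 [530.4996773  249.58319689]
 [421.51999649 275.71981381]]
```

Emit:
{"name": "step_arm", "arguments": {"deltas": [0, 0, 45, 0, 60, 8, -30, 25, 0, 40, 12, -40, 0, 0, 40, 12, -40, 0, 0, 40, 12, -40, 0, 0, 40, 12, -40, 0, 0, 40, 7.5, -23.8, 0, 0, 40, 0, 0, -30, 0, 40, 0, 0, 0, 0, 40, 0, 0, 0, 0, 40]}}

```text
time: 7.65
tool_pos: [557.8, 129.9, 181.1]
tcp_rot: [3.141, -0.0, 1.336]
contact_force: [-1.3, 0.7, 1.0]
grip_width: 40.2
finger_force: 0.0
```

```bash
python3 - <<'E'
from h import *
a=shot('wrist','w1.png');cv2.imwrite('pics/w1b.png',cv2.resize(a[:,:,::-1],(800,600),interpolation=cv2.INTER_CUBIC))
p=camera_params('wrist');print(p); print(get_obs()['tool_pos'])
E
```

```text
{'mtx': array([[297.31863964,   0.        , 254.49189559],
       [  0.        , 297.31863964, 193.64578932],
       [  0.        ,   0.        ,   1.        ]]), 'rvec': array([-2.82481022,  0.33224845,  0.0487997 ]), 'tvec': array([-512.60918706,  220.44043606,  423.57393286])}
[557.98814797 130.06182735 181.4316026 ]
```

View pics/w1b.png

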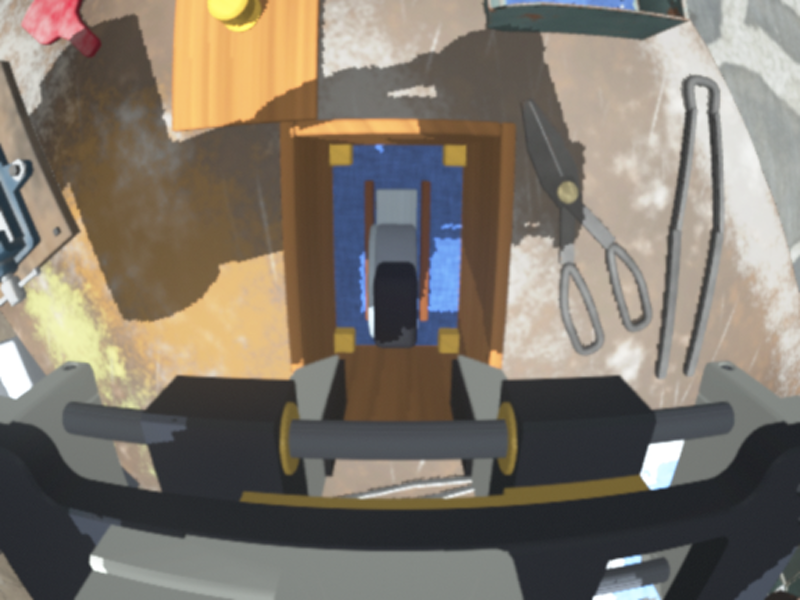

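```bash
python3 - <<'E'
from h import *
def wz(u,v,z):
    K,R,t=cam('wrist');x=(np.array([u,v])-K[:2,2])/K[0,0];r=np.hypot(*x);d=R.T@np.array([*(x/r*np.sin(r)),np.cos(r)]);o=-R.T@t;return o+d*(z-o[2])/d[2]
for p,z in [((395,264),123),((395,345),123),((397,188),17),((395,345),91)]:
    q=wz(p[0]/1.5625,p[1]/1.5625,z); e=q[:2]-[561.5,145.2]; a=np.radians(-13.7); print(q.round(1), 'case xy',np.array([np.cos(a)*e[0]+np.sin(a)*e[1],-np.sin(a)*e[0]+np.cos(a)*e[1]]).round(1))
E
```

```text
[564.  161.3 123. ] case xy [-1.4 16.3]
[554.3 120.8 123. ] case xy [ -1.2 -25.5]
[572. 191.  17.] case xy [-0.6 47. ]
[551.1 108.   91. ] case xy [ -1.3 -38.6]
```

Emit:
{"name": "step_arm", "arguments": {"deltas": [0.5, 5, 0, 0, 40, 0, 0, -20, 0, 40, 0, 0, -20, 0, 40, 0, 0, -20, 0, 40, 0, 0, -15, 0, 40, 0, 0, -11, 0, 40, 0, 0, 0, 0, 40, 0, 0, 0, 0, 40, 0, 0, 0, 0, 10, 0, 0, 0, 0, 10]}}

```text
time: 8.95
tool_pos: [558.2, 134.6, 94.8]
tcp_rot: [3.141, -0.0, 1.335]
contact_force: [0.2, 1.0, -0.1]
grip_width: 24.3
finger_force: 0.0
```

Emit:
{"name": "step_arm", "arguments": {"deltas": [0, 0, 0, 0, 10, 0, 0, 0, 0, 10, 0, 0, 0, 0, 10, 0, 0, 3, 0, 10, 0, 0, 3, 0, 10, 0, 0, 4, 0, 10, 0, 0, 0, 0, 10, 0, 0, 0, 0, 10, 0, 0, 0, 0, 10, 0, 0, 0, 0, 10]}}

```text
time: 10.2
tool_pos: [557.9, 134.6, 104.3]
tcp_rot: [-3.141, 0.0, 1.335]
contact_force: [0.3, 0.4, -3.9]
grip_width: 21.7
finger_force: 30.0
```

Emit:
{"name": "step_arm", "arguments": {"deltas": [0, 0, 15, 0, 10, 0, 0, 30, 0, 10, 0, 0, 40, 0, 10, 0, 0, 45, 0, 10, -6, -20, 10, 5, 10, -11, -42, 10, 10, 10, -11, -42, 10, 10, 10, -11, -42, 10, 10, 10, -11, -42, 10, 10, 10, -11, -42, 10, 10, 10]}}

```text
time: 11.45
tool_pos: [496.4, -96.6, 296.0]
tcp_rot: [3.141, 0.001, 2.301]
contact_force: [0.6, 1.0, -4.0]
grip_width: 21.7
finger_force: 30.0
```

Emit:
{"name": "step_arm", "arguments": {"deltas": [-12, -43, 10, 10, 10, -12, -43, 10, 10, 10, -12, -43, 10, 10, 10, -12, -43, 10, 10, 10, -12, -43, 10, 10, 10, -12, -43, 10, 10, 10, -12, -43, 10, 5, 10, -12, -43, 10, 0, 10, -12, -43, 10, 0, 10, -6, -35, 10, 0, 10]}}

```text
time: 12.7
tool_pos: [381.9, -518.7, 395.8]
tcp_rot: [-3.141, 0.0, -2.854]
contact_force: [1.2, 0.1, -2.3]
grip_width: 22.0
finger_force: 30.0
```

Emit:
{"name": "step_arm", "arguments": {"deltas": [0, 0, 0, 0, 10, 0, 0, 0, 0, 10, 0, 0, 0, 0, 10, 0, 0, 0, 0, 10, 0, 0, 0, 0, 10, 0, 0, 0, 0, 10, 0, 0, 0, 0, 10, 0, 0, 0, 0, 10, 0, 0, 0, 0, 10, 0, 0, 0, 0, 10]}}

```text
time: 13.95
tool_pos: [383.0, -517.4, 394.4]
tcp_rot: [3.141, 0.0, -2.853]
contact_force: [0.5, -1.2, -3.6]
grip_width: 21.6
finger_force: 30.0
```

```bash
python3 - <<'E'
from h import *
o=get_obs();print(o['tool_pos'],o['tcp_rot'])
a=shot('side','s2.png')
u,v=proj('side',np.array(o['tool_pos'])-[0,0,39])[0];print(u,v)
u,v=int(u),int(v)
cv2.imwrite('pics/s2b.png',cv2.resize(a[v-45:v+45,u-60:u+60,::-1],(800,600),interpolation=cv2.INTER_CUBIC));print(u-60,v-45)
E
```

```text
[ 382.99655773 -517.3991088   394.36365561] [ 3.14147169e+00  1.40602686e-05 -2.85337139e+00]
153.23513696946742 183.21859023219318
93 138
```

View pics/s2b.png

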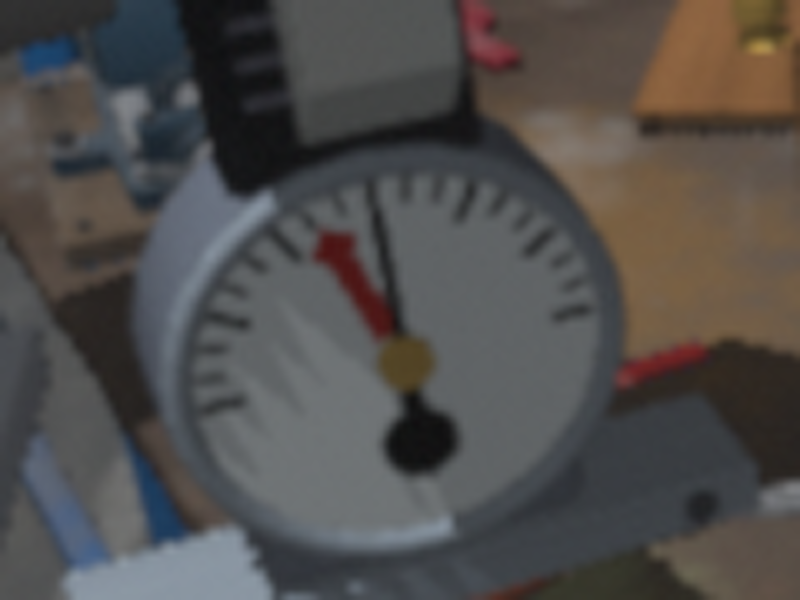

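```bash
cat >> h.py <<'E'
def dial(pts,yaw,P0,c='side'):
    x=np.array([np.cos(yaw),np.sin(yaw),0]);y=np.array([-x[1],x[0],0]);out=[]
    for u,v in pts:
        o,d=ray(c,u,v); q=o+d*((P0-o)@x)/(d@x); out.append([(q-P0)@y,q[2]-P0[2]])
    out=np.array(out);return out,[np.arctan2(*(o-out[0])) for o in out[1:]],[np.hypot(*(o-out[0])) for o in out[1:]]
E
python3 - <<'E'
from h import *
o=get_obs();T=np.array(o['tool_pos']);yaw=o['tcp_rot'][2]-np.pi/2
P0=T+[0,0,-39]-13*np.array([np.cos(yaw),np.sin(yaw),0])
px=[(93+(x+.5)*.15-.5,138+(y+.5)*.15-.5) for x,y in [(405,362),(375,185),(330,235),(470,205),(390,515) ,(280,240),(540,240)]]
print(*dial(px,yaw,P0))
E
```

```text
[[  3.85640656  -2.76072455]
 [  3.15353067  28.05727494]
 [ 10.96823875  21.76113419]
 [-10.160085    21.03144172]
 [ 10.7620568  -29.35797689]
 [ 18.08889251  22.92759774]
 [-19.91152597  12.16113625]] [np.float64(-0.022803363763660822), np.float64(0.2822759725878102), np.float64(-0.5323826659641536), np.float64(2.88756395544514), np.float64(0.5059434547003951), np.float64(-1.010175415844449)] [np.float64(30.826013809796663), np.float64(25.532326822095154), np.float64(27.613931479323465), np.float64(27.479116385041195), np.float64(29.367559631132252), np.float64(28.06379422862113)]
```

Emit:
{"name": "step_arm", "arguments": {"deltas": [10, 12, -5, -5, 10, 18, 25, -15, -10, 10, 18, 25, -20, -10, 10, 18, 25, -20, -10, 10, 18, 25, -25, -10, 10, 18, 25, -25, -10, 10, 18, 25, -25, -10, 10, 18, 25, -25, -10, 10, 18, 25, -25, -10, 10, 18, 25, -20, -9.2, 10]}}

```text
time: 15.25
tool_pos: [555.4, -279.4, 188.4]
tcp_rot: [-3.141, -0.0, 1.78]
contact_force: [-0.4, -0.4, -2.9]
grip_width: 21.8
finger_force: 30.0
```

Emit:
{"name": "step_arm", "arguments": {"deltas": [4.5, 9, -14.5, 0, 10, 0, 0, -10, 0, 10, 0, 0, -6, 0, 10, 0, 0, -2, 0, 10, 0, 0, 0, 0, 10, 0, 0, 0, 0, 10, 0, 0, 0, 0, 10, 0, 0, 0, 0, 10, 0, 0, 0, 0, 10, 0, 0, 0, 0, 10]}}

```text
time: 16.5
tool_pos: [559.5, -271.4, 156.9]
tcp_rot: [3.141, 0.0, 1.786]
contact_force: [-1.1, 0.1, -3.2]
grip_width: 21.8
finger_force: 30.0
```

Emit:
{"name": "step_arm", "arguments": {"deltas": [0, 0, -8, 0, 10, 0, 0, -5, 0, 10, 0, 0, -3, 0, 10, 0, 0, -0.4, 0, 10, 0, 0, -0.4, 0, 10, 0, 0, -0.3, 0, 10, 0, 0, 0, 0, 10, 0, 0, 0, 0, 10, 0, 0, 0, 0, 10, 0, 0, 0, 0, 10]}}

```text
time: 17.75
tool_pos: [559.5, -271.4, 139.8]
tcp_rot: [3.141, 0.0, 1.786]
contact_force: [-0.4, -0.5, -4.5]
grip_width: 22.1
finger_force: 30.0
```

Emit:
{"name": "step_arm", "arguments": {"deltas": [0, 0, -0.4, 0, 10, 0, 0, 0, 0, 10, 0, 0, -0.4, 0, 10, 0, 0, 0, 0, 10, 0, 0, 0, 0, 10, 0, 0, 0, 0, 10, 0, 0, 0, 0, 10, 0, 0, 0, 0, 10, 0, 0, 0, 0, 10, 0, 0, 0, 0, 10]}}

```text
time: 19.0
tool_pos: [559.6, -271.5, 139.7]
tcp_rot: [3.141, 0.001, 1.786]
contact_force: [-2.1, 0.5, 6.0]
grip_width: 21.8
finger_force: 30.0
```

```bash
python3 - <<'E'
from h import *
o=get_obs();print(o['tool_pos'],o['contact_force'])
T=np.array(o['tool_pos']);out=[]
a=shot('top','t3.png');b=shot('side','s3.png')
u,v=proj('top',T)[0].astype(int);print('top',u,v);out.append(cv2.resize(a[v-30:v+30,u-40:u+40,::-1],(400,300),interpolation=cv2.INTER_CUBIC))
u,v=proj('side',T-[0,0,39])[0].astype(int);print('side',u,v);out.append(cv2.resize(b[v-30:v+30,u-40:u+40,::-1],(400,300),interpolation=cv2.INTER_CUBIC))
cv2.imwrite('pics/m3.png',np.hstack(out))
E
```

```text
[ 559.63287313 -271.50424553  139.67827896] [-2.13654047  0.47269686  5.97633092]
top 323 196
side 264 220
```

View pics/m3.png

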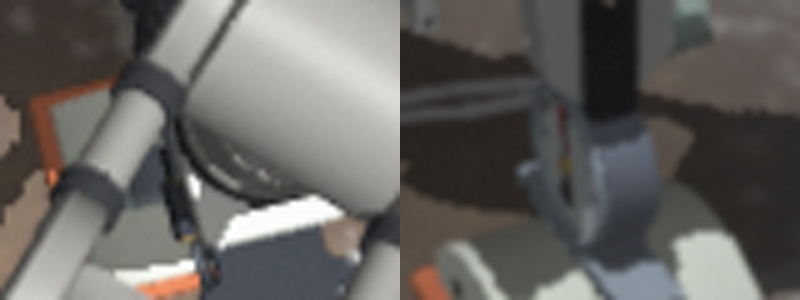

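Emit:
{"name": "step_arm", "arguments": {"deltas": [0.3, -1.5, -0.02, 0, 10, 0.3, -1.6, -0.02, 0, 10, 0.4, -1.6, -0.04, 0, 10, 0.3, -1.5, -0.06, 0, 10, 0.4, -1.6, -0.06, 0, 10, 0, 0, 0, 0, 10, 0, 0, 0, 0, 10, 0, 0, 0, 0, 10, 0, 0, 0, 0, 10, 0, 0, 0, 0, 10]}}

```text
time: 20.35
tool_pos: [561.2, -278.6, 139.1]
tcp_rot: [3.141, -0.001, 1.786]
contact_force: [-2.9, 2.2, 4.9]
grip_width: 22.1
finger_force: 30.0
```

```bash
python3 - <<'E'
from h import *
o=get_obs();print(o['tool_pos'],o['contact_force'],o['moment'],o['grip_width'])
E
```

```text
[ 561.1712737  -278.59969748  139.13568855] [-2.86165001  2.19424423  4.88678281] [0.72124498 0.40758882 0.01061865] 22.09308771985629
```

Emit:
{"name": "step_arm", "arguments": {"deltas": [0.3, -1.5, -0.06, 0, 10, 0.3, -1.6, -0.07, 0, 10, 0.4, -1.6, -0.08, 0, 10, 0.3, -1.5, -0.1, 0, 10, 0.4, -1.6, -0.1, 0, 10, 0.3, -1.6, -0.1, 0, 10, 0.3, -1.6, -0.1, 0, 10, 0, 0, 0, 0, 10, 0, 0, 0, 0, 10, 0, 0, 0, 0, 10]}}

```text
time: 21.6
tool_pos: [563.5, -290.4, 138.0]
tcp_rot: [-3.142, 0.0, 1.786]
contact_force: [0.5, -0.2, -0.7]
grip_width: 21.9
finger_force: 30.0
```

```bash
python3 - <<'E'
from h import *
o=get_obs();print(o['tool_pos'],o['contact_force'],o['moment'],o['grip_width'])
T=np.array(o['tool_pos']);b=shot('side','s4.png')
u,v=proj('side',T-[0,0,39])[0].astype(int);print('side',u,v);cv2.imwrite('pics/m4.png',np.hstack([cv2.resize(b[v-30:v+30,u-24:u+16,::-1],(400,600),interpolation=cv2.INTER_CUBIC),cv2.resize(cv2.imread('pics/s3.png')[190:250,240:280],(400,600),interpolation=cv2.INTER_CUBIC)]))
E
```

```text
[ 563.47786034 -290.3936287   137.96365194] [ 0.46553341 -0.15012955 -0.72886624] [ 0.19666992 -0.15489743 -0.01608038] 21.926221806837127
side 268 226
```

View pics/m4.png

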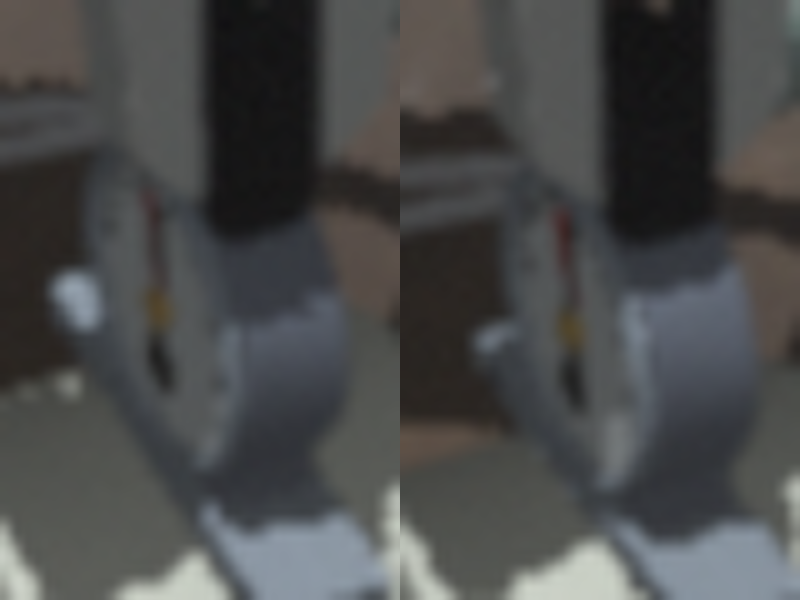

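Emit:
{"name": "step_arm", "arguments": {"deltas": [0.3, -1.5, -0.15, 0, 10, 0.3, -1.5, -0.15, 0, 10, 0.4, -1.6, -0.15, 0, 10, 0.3, -1.5, -0.15, 0, 10, 0.4, -1.5, -0.15, 0, 10, 0.3, -1.5, -0.15, 0, 10, 0.3, -1.5, -0.15, 0, 10, 0.3, -1.5, -0.15, 0, 10, 0, 0, 0, 0, 10, 0, 0, 0, 0, 10]}}

```text
time: 22.9
tool_pos: [566.1, -302.3, 137.0]
tcp_rot: [3.142, -0.0, 1.786]
contact_force: [-1.1, -0.5, -2.9]
grip_width: 21.9
finger_force: 30.0
```

```bash
python3 - <<'E'
from h import *
o=get_obs();print(o['tool_pos'],o['contact_force'],o['moment'],o['grip_width'])
T=np.array(o['tool_pos']);b=shot('side','s5.png')
u,v=proj('side',T-[0,0,39])[0].astype(int);print('side',u,v)
hsv=cv2.cvtColor(b,cv2.COLOR_RGB2HSV)
for n in('s3','s4','s5'):
    im=cv2.imread(f'pics/{n}.png').astype(int); r=im[195:235,245:270]; m=(r[...,2]-r[...,1]>35)&(r[...,2]-r[...,0]>30)
    print(n,[(int(x)+245,int(y)+195,r[y,x,::-1].tolist()) for y,x in np.argwhere(m)])
E
```

```text
[ 566.08208617 -302.27431139  136.97229932] [-1.1032215  -0.52540782 -2.8824091 ] [ 0.00131113 -0.16159996 -0.03138342] 21.906797121279034
side 270 229
s3 []
s4 []
s5 []
```

Emit:
{"name": "step_arm", "arguments": {"deltas": [0, 0, 5, 0, 10, 0, 0, 15, 0, 10, -5, -8, 20, 5, 10, -15, -18, 25, 8, 10, -20, -23, 25, 10, 10, -20, -23, 25, 10, 10, -20, -23, 25, 10, 10, -20, -23, 25, 10, 10, -20, -23, 25, 10, 10, -20, -23, 25, 10, 10]}}

```text
time: 24.2
tool_pos: [425.3, -466.8, 354.3]
tcp_rot: [-3.14, 0.001, 3.066]
contact_force: [0.0, -1.2, -3.6]
grip_width: 21.8
finger_force: 30.0
```

Emit:
{"name": "step_arm", "arguments": {"deltas": [-20, -23, 20, 10, 10, -15, -18, 15, 8, 10, -8, -10, 7, 3, 10, 0, 0, 0, 0, 10, 0, 0, 0, 0, 10, 0, 0, 0, 0, 10, 0, 0, 0, 0, 10, 0, 0, 0, 0, 10, 0, 0, 0, 0, 10, 0, 0, 0, 0, 10]}}

```text
time: 25.45
tool_pos: [383.1, -517.3, 393.9]
tcp_rot: [3.141, -0.0, -2.857]
contact_force: [0.2, 0.4, -3.2]
grip_width: 21.8
finger_force: 30.0
```

```bash
python3 - <<'E'
from h import *
o=get_obs();print(o['tool_pos'],o['tcp_rot'],o['contact_force'])
a=shot('side','s6.png')
u,v=proj('side',np.array(o['tool_pos'])-[0,0,39])[0].astype(int)
cv2.imwrite('pics/s6b.png',cv2.resize(a[v-40:v+35,u-50:u+50,::-1],(800,600),interpolation=cv2.INTER_CUBIC));print(u-50,v-40)
E
```

```text
[ 383.09039535 -517.28867729  393.93685006] [ 3.14142460e+00 -3.97952043e-05 -2.85691541e+00] [ 0.18325378  0.40209153 -3.2156967 ]
103 143
```

View pics/s6b.png

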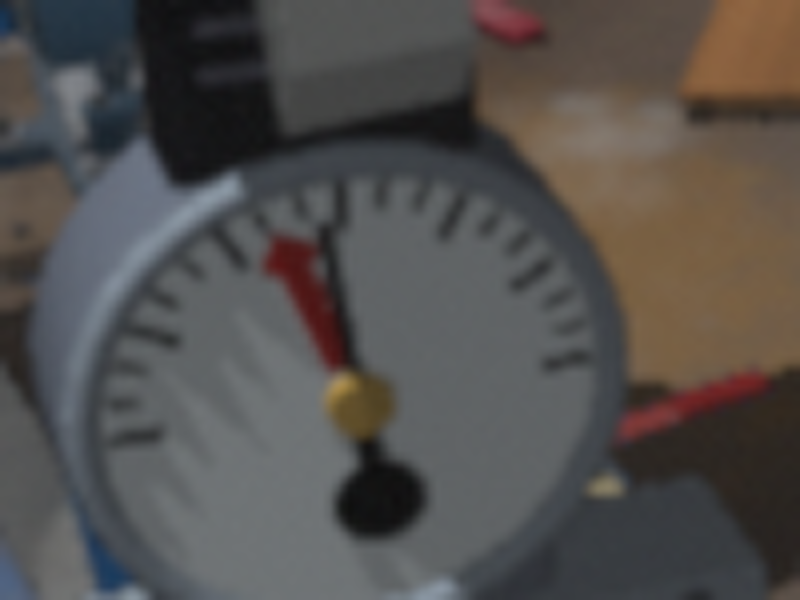

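```bash
python3 - <<'E'
from h import *
o=get_obs();T=np.array(o['tool_pos']);yaw=o['tcp_rot'][2]-np.pi/2
P0=T+[0,0,-39]-13*np.array([np.cos(yaw),np.sin(yaw),0])
px=[(103+(x+.5)/8-.5,143+(y+.5)/8-.5) for x,y in [(362,402),(325,228),(285,243),(340,205),(235,250),(455,215),(160,338),(530,275),(380,500)]]
q,a,r=dial(px,yaw,P0);print(np.round(q,1).tolist(),np.round(a,3),np.round(r,1))
px=[(93+(x+.5)*.15-.5,138+(y+.5)*.15-.5) for x,y in [(405,362),(375,185),(330,235),(375,185),(285,245),(470,205),(230,318),(540,240),(420,440)]]
q,a,r=dial(px,yaw,P0);print(np.round(a,3),np.round(r,1))
E
```

```text
[[9.5, -1.7], [9.7, 23.7], [14.7, 23.0], [7.3, 26.3], [20.6, 23.7], [-6.3, 21.2], [31.5, 14.4], [-14.4, 10.1], [9.8, -16.8]] [ 0.005  0.205 -0.078  0.411 -0.603  0.935 -1.109  3.123] [25.5 25.3 28.2 27.8 27.9 27.3 26.7 15.1]
[-0.023  0.282 -0.023  0.507 -0.532  1.001 -1.008  3.137] [30.8 25.5 30.8 28.2 27.6 28.  28.1 14.5]
```

Emit:
{"name": "step_arm", "arguments": {"deltas": [10, 10, -5, -4, 10, 18, 20, -20, -10, 10, 20, 22, -25, -10, 10, 20, 22, -30, -10, 10, 20, 22, -30, -10, 10, 20, 22, -30, -10, 10, 20, 22, -30, -10, 10, 20, 22, -30, -10, 10, 20, 22, -20, -10, 10, 18.4, 16.5, -12, -10, 10]}}

```text
time: 26.75
tool_pos: [569.8, -315.5, 160.6]
tcp_rot: [-3.141, -0.001, 1.78]
contact_force: [0.0, -0.6, -2.4]
grip_width: 21.2
finger_force: 30.0
```

Emit:
{"name": "step_arm", "arguments": {"deltas": [0, 0, -8, 0, 10, 0, 0, -4, 0, 10, 0, 0, -1.5, 0, 10, 0, 0, -1.5, 0, 10, 0, 0, -1, 0, 10, 0, 0, -0.5, 0, 10, 0, 0, 0, 0, 10, 0, 0, 0, 0, 10, 0, 0, 0, 0, 10, 0, 0, 0, 0, 10]}}

```text
time: 28.0
tool_pos: [569.5, -316.7, 145.5]
tcp_rot: [3.142, 0.0, 1.786]
contact_force: [0.5, 0.5, -4.1]
grip_width: 22.0
finger_force: 30.0
```

Now lower to contact at about z = 136.5.

Emit:
{"name": "step_arm", "arguments": {"deltas": [0, 0, -4, 0, 10, 0, 0, -2, 0, 10, 0, 0, -1.5, 0, 10, 0, 0, -0.6, 0, 10, 0, 0, -0.4, 0, 10, 0, 0, -0.4, 0, 10, 0, 0, 0, 0, 10, 0, 0, 0, 0, 10, 0, 0, 0, 0, 10, 0, 0, 0, 0, 10]}}

```text
time: 29.25
tool_pos: [569.5, -316.8, 136.6]
tcp_rot: [3.141, 0.0, 1.786]
contact_force: [-0.4, -0.3, -3.7]
grip_width: 21.9
finger_force: 30.0
```

Emit:
{"name": "step_arm", "arguments": {"deltas": [0.4, -2, -1, 0, 10, 0.5, -2, -0.7, 0, 10, 0.4, -2.1, -0.7, 0, 10, 0.5, -2, -0.7, 0, 10, 0.4, -2.1, -0.7, 0, 10, 0.5, -2, -0.7, 0, 10, 0.4, -2.1, -0.7, 0, 10, 0, 0, 0, 0, 10, 0, 0, 0, 0, 10, 0, 0, 0, 0, 10]}}

```text
time: 30.5
tool_pos: [572.7, -331.3, 131.5]
tcp_rot: [3.141, 0.001, 1.786]
contact_force: [1.0, 1.2, 1.2]
grip_width: 21.8
finger_force: 30.0
```

Emit:
{"name": "step_arm", "arguments": {"deltas": [0.4, -2, -0.8, 0, 10, 0.5, -2, -0.8, 0, 10, 0.4, -2.1, -0.9, 0, 10, 0.5, -2.1, -0.9, 0, 10, 0.4, -2.1, -0.9, 0, 10, 0.5, -2.1, -1, 0, 10, 0.4, -2.1, -1, 0, 10, 0.5, -2.1, -1, 0, 10, 0.4, -2.1, -1, 0, 10, 0.5, -2.1, -1, 0, 10]}}

```text
time: 31.75
tool_pos: [577.1, -352.1, 122.0]
tcp_rot: [3.141, 0.0, 1.786]
contact_force: [-0.4, 1.1, 2.2]
grip_width: 22.2
finger_force: 30.0
```

```bash
cat > th.py <<'E'
from h import *
o=get_obs();T=np.array(o['tool_pos']);d=(T[:2]-[559.6,-271.5])@[-.213,.977]-3;z=T[2]+19+23
s=-np.sqrt(max(0,d*d+z*z-181.8**2));print(T.round(1),o['contact_force'].round(1) if hasattr(o['contact_force'],'round') else o['contact_force'],'yG',d.round(1),'s',s.round(1),'theta',(np.arctan2(-d,z)-np.arctan2(-s,181.8)).round(3))
E
python3 th.py
```

```text
[ 577.1 -352.1  122. ] [-0.4  1.1  2.2] yG -85.4 s -34.0 theta 0.295
```

Emit:
{"name": "step_arm", "arguments": {"deltas": [0, 0, 5, 0, 10, 0, 0, 15, 0, 10, -5, -5, 25, 5, 10, -15, -12, 30, 8, 10, -20, -18, 30, 10, 10, -24, -20, 30, 10, 10, -24, -20, 30, 10, 10, -24, -20, 30, 10, 10, -24, -20, 30, 10, 10, -24, -20, 25, 10, 10]}}

```text
time: 33.0
tool_pos: [416.2, -487.4, 374.6]
tcp_rot: [-3.14, 0.001, 3.066]
contact_force: [-0.3, -0.3, -3.7]
grip_width: 21.9
finger_force: 30.0
```

Emit:
{"name": "step_arm", "arguments": {"deltas": [-18, -16, 15, 10, 10, -10, -9, 5, 8, 10, -6, -5.4, 2, 3, 10, 0, 0, 0, 0, 10, 0, 0, 0, 0, 10, 0, 0, 0, 0, 10, 0, 0, 0, 0, 10, 0, 0, 0, 0, 10, 0, 0, 0, 0, 10, 0, 0, 0, 0, 10]}}

```text
time: 34.25
tool_pos: [383.1, -517.3, 394.1]
tcp_rot: [3.142, 0.0, -2.857]
contact_force: [-0.2, 0.2, -3.2]
grip_width: 21.9
finger_force: 30.0
```

```bash
cat > meas.py <<'E'
from h import *
import sys
shot('side',sys.argv[1]+'.png')
o=get_obs();T=np.array(o['tool_pos']);yaw=o['tcp_rot'][2]-np.pi/2;print(T.round(1),yaw)
P0=T+[0,0,-39]-13*np.array([np.cos(yaw),np.sin(yaw),0])
x=np.array([np.cos(yaw),np.sin(yaw),0]);y=np.array([-x[1],x[0],0])
S=np.array([[(i),(j)] for j in (40,-40) for i in (50,-30)],float) # gauge y, z
src=proj('side',[P0+y*a+np.array([0,0,b]) for a,b in S]).astype(np.float32)
dst=np.array([[(50-a)*10,(40-b)*10] for a,b in S],np.float32)
H=cv2.getPerspectiveTransform(src,dst)
for n in ['s2','s6',sys.argv[1]]:
    w=cv2.warpPerspective(cv2.imread(f'pics/{n}.png'),H,(800,800),flags=cv2.INTER_CUBIC).astype(int)
    b,g,r=w[...,0],w[...,1],w[...,2]
    Y=(g-b>45)&(r-b>60); R=(r-g>45)&(r-b>45)
    def big(m,lim=None):
        k,l,st,c=cv2.connectedComponentsWithStats(m.astype(np.uint8));
        cx=[i for i in range(1,k) if np.hypot(c[i][0]-430,c[i][1]-420)<300]
        i=max(cx,key=lambda i:st[i,4]);return c[i],st[i,4],l==i
    cy,ay,_=big(Y); 
    yy,xx=np.nonzero(R);k=np.hypot(xx-cy[0],yy-cy[1]); q=(k<290)&(yy<cy[1]); cr=np.array([xx[q].mean(),yy[q].mean()])
    f=lambda c:np.arctan2(-(c[0]-cy[0]),cy[1]-c[1])
    tipq=q&(k>170); ct=np.array([xx[tipq].mean(),yy[tipq].mean()])
    # counterweight: dark blob below the pivot
    y0,x0=int(cy[1]),int(cy[0]); D=np.zeros_like(R); D[y0+70:y0+230,x0-120:x0+120]=(w.sum(2)<210)[y0+70:y0+230,x0-120:x0+120]
    cd,ad,_=big(D); g2=np.arctan2(cd[0]-cy[0],cd[1]-cy[1])
    print(n,'pivot',cy.round(),ay,'red',f(cr).round(3),q.sum(),'redtip',f(ct).round(3),'cw',g2.round(3),ad)
E
python3 meas.py s7
```

```text
[ 383.1 -517.3  394.1] -4.4276889084170055Traceback (most recent call last):
  File "meas.py", line 19, in <module>
    cy,ay,_=big(Y);
            ~~~^^^
  File "meas.py", line 18, in big
    i=max(cx,key=lambda i:st[i,4]);return c[i],st[i,4],l==i
ValueError: max() iterable argument is empty
```

```bash
sed -i "s/^shot(/if len(sys.argv)<3: shot(/; s/Y=(g-b>45)&(r-b>60); R=(r-g>45)&(r-b>45)/Y=(g-b>28)\&(r-b>35); R=(r-g>35)\&(r-b>30)/" meas.py
python3 - <<'E'
import cv2
a=cv2.imread('pics/s6.png');print(a[190:196,145:151,::-1].tolist());print(a[172:190:3,137:147,::-1].tolist())
E
python3 meas.py s7 x
```

```text
[[[151, 130, 92], [139, 117, 71], [107, 88, 48], [79, 66, 40], [79, 68, 46], [82, 75, 60]], [[166, 136, 75], [144, 118, 61], [116, 95, 50], [87, 71, 39], [82, 68, 38], [80, 67, 40]], [[134, 110, 57], [109, 90, 47], [98, 80, 44], [87, 72, 40], [82, 68, 38], [81, 68, 39]], [[107, 88, 48], [99, 80, 42], [96, 78, 43], [90, 74, 41], [82, 68, 38], [80, 66, 37]], [[99, 81, 44], [97, 79, 43], [95, 78, 43], [90, 74, 40], [85, 70, 39], [81, 68, 37]], [[98, 82, 51], [95, 78, 43], [94, 77, 41], [92, 75, 42], [86, 70, 38], [84, 71, 46]]]
[[[80, 60, 61], [83, 63, 65], [85, 71, 72], [89, 80, 82], [88, 82, 83], [71, 69, 70], [37, 36, 37], [51, 51, 52], [76, 78, 80], [88, 92, 94]], [[86, 26, 27], [82, 24, 23], [78, 25, 24], [77, 25, 25], [78, 36, 37], [78, 59, 60], [59, 58, 59], [39, 41, 41], [71, 74, 75], [94, 97, 100]], [[98, 91, 93], [94, 69, 69], [85, 34, 35], [78, 24, 24], [77, 27, 26], [78, 39, 39], [67, 44, 45], [41, 37, 38], [51, 53, 54], [80, 83, 85]], [[96, 99, 101], [99, 101, 102], [99, 87, 88], [90, 49, 49], [80, 26, 26], [76, 22, 22], [77, 35, 34], [61, 35, 36], [34, 29, 30], [65, 67, 69]], [[97, 101, 103], [95, 99, 101], [97, 100, 102], [99, 94, 95], [97, 72, 73], [85, 35, 35], [76, 23, 23], [67, 22, 22], [44, 20, 20], [39, 38, 39]], [[111, 115, 117], [110, 114, 116], [107, 110, 112], [101, 105, 107], [100, 101, 103], [98, 87, 88], [90, 49, 50], [79, 25, 25], [64, 24, 24], [38, 27, 26]]]
[ 383.1 -517.3  394.1] -4.4276889084170055
s2 pivot [460. 425.] 3302 red 0.293 6369 redtip 0.296 cw 0.018 12324
s6 pivot [396. 417.] 4528 red 0.181 6417 redtip 0.184 cw 0.052 12436
s7 pivot [304. 390.] 5329 red 0.091 3403 redtip 0.08 cw 0.023 12534
```

```bash
cat >> meas.py <<'E'
    pv=np.array([cd[0],cd[1]-148]); 
    yy,xx=np.nonzero((r-g>25)&(r-b>22)); k=np.hypot(xx-pv[0],yy-pv[1]); an=np.arctan2(-(xx-pv[0]),pv[1]-yy); q=(k<290)&(yy<pv[1])&(abs(an)<.8)
    print('   pv',pv.round(),'rmax',k[q].max().round(),[(lo,len(an[q&(k>lo)&(k<lo+20)]) and np.percentile(an[q&(k>lo)&(k<lo+20)],[3,50,97]).round(3).tolist()) for lo in (120,150,180,200,220,240)])
    # needle: darkest column near vertical at radii 120..240
    for rr in (150,180,210,240):
        row=w[int(pv[1]-rr)-6:int(pv[1]-rr)+7].sum(2).mean(0); seg=row[int(pv[0])-60:int(pv[0])+60]; print('   n',rr,int(np.argmin(seg))-60,int(seg.min()),end='')
    print()
E
python3 meas.py s7 x
```

```text
[ 383.1 -517.3  394.1] -4.4276889084170055
s2 pivot [460. 425.] 3302 red 0.293 6369 redtip 0.296 cw 0.018 12324
   pv [463. 421.] rmax 262.0 [(120, [0.172, 0.315, 0.452]), (150, [0.215, 0.32, 0.425]), (180, [0.219, 0.311, 0.404]), (200, [0.215, 0.313, 0.409]), (220, [0.191, 0.312, 0.435]), (240, [0.222, 0.314, 0.401])]
   n 150 -49 121   n 180 -2 118   n 210 0 121   n 240 -2 114
s6 pivot [396. 417.] 4528 red 0.181 6417 redtip 0.184 cw 0.052 12436
   pv [404. 417.] rmax 264.0 [(120, [0.083, 0.222, 0.36]), (150, [0.091, 0.212, 0.333]), (180, [0.119, 0.218, 0.315]), (200, [0.11, 0.215, 0.319]), (220, [0.085, 0.216, 0.345]), (240, [0.131, 0.224, 0.317])]
   n 150 -3 103   n 180 -4 114   n 210 0 118   n 240 -2 105
s7 pivot [304. 390.] 5329 red 0.091 3403 redtip 0.08 cw 0.023 12534
   pv [307. 392.] rmax 264.0 [(120, [0.05, 0.129, 0.211]), (150, [0.045, 0.113, 0.181]), (180, [0.045, 0.101, 0.157]), (200, [0.042, 0.101, 0.163]), (220, [-0.081, 0.086, 0.192]), (240, [0.028, 0.075, 0.154])]
   n 150 -3 79   n 180 -4 74   n 210 -3 78   n 240 -3 77
```

Emit:
{"name": "step_arm", "arguments": {"deltas": [10, 10, -5, -4, 10, 20, 18, -15, -10, 10, 22, 18, -20, -10, 10, 22, 18, -25, -10, 10, 22, 18, -25, -10, 10, 22, 18, -25, -10, 10, 22, 18, -30, -10, 10, 22, 18, -30, -10, 10, 20, 18, -25, -10, 10, 12, 11.4, -15, -10, 10]}}

```text
time: 35.55
tool_pos: [577.6, -350.5, 177.3]
tcp_rot: [-3.14, -0.002, 1.781]
contact_force: [-0.0, -0.6, -3.5]
grip_width: 22.0
finger_force: 30.0
```

Emit:
{"name": "step_arm", "arguments": {"deltas": [0, 0, -20, 0, 10, 0, 0, -20, 0, 10, 0, 0, -10, 0, 10, 0, 0, -5, 0, 10, 0, 0, -2, 0, 10, 0.4, -2, -1, 0, 10, 0.5, -2, -1, 0, 10, 0.4, -2.1, -1.1, 0, 10, 0.5, -2.1, -1.1, 0, 10, 0, 0, 0, 0, 10]}}

```text
time: 36.8
tool_pos: [579.2, -360.6, 118.4]
tcp_rot: [3.141, 0.001, 1.786]
contact_force: [0.3, 0.3, 2.4]
grip_width: 22.1
finger_force: 30.0
```

```bash
python3 th.py
```

```text
[ 579.2 -360.6  118.4] [0.3 0.3 2.4] yG -94.2 s -39.5 theta 0.317
```

Emit:
{"name": "step_arm", "arguments": {"deltas": [0, 0, -0.4, 0, 10, 0, 0, -0.4, 0, 10, 0, 0, 0, 0, 10, 0, 0, 5, 0, 10, 0, 0, 20, 0, 10, -10, -5, 30, 5, 10, -25, -15, 35, 10, 10, -25, -20, 35, 10, 10, -25, -20, 35, 10, 10, -25, -20, 35, 10, 10]}}

```text
time: 38.05
tool_pos: [467.8, -440.2, 312.1]
tcp_rot: [3.141, -0.002, 2.577]
contact_force: [1.4, -0.7, -3.6]
grip_width: 21.8
finger_force: 30.0
```

Emit:
{"name": "step_arm", "arguments": {"deltas": [-25, -20, 35, 10, 10, -25, -20, 25, 10, 10, -20, -20, 15, 10, 10, -10, -12, 5, 10, 10, -5.8, -5.2, 2, 9, 10, 0, 0, 0, 0, 10, 0, 0, 0, 0, 10, 0, 0, 0, 0, 10, 0, 0, 0, 0, 10, 0, 0, 0, 0, 10]}}

```text
time: 39.3
tool_pos: [383.3, -517.1, 394.1]
tcp_rot: [3.142, 0.0, -2.857]
contact_force: [0.4, -0.1, -2.5]
grip_width: 21.8
finger_force: 30.0
```

```bash
python3 meas.py s8
```

```text
[ 383.2 -517.2  394.1] -4.427751736553112
s2 pivot [458. 426.] 3316 red 0.294 6365 redtip 0.297 cw 0.017 12326
   pv [461. 422.] rmax 262.0 [(120, [0.172, 0.315, 0.451]), (150, [0.213, 0.32, 0.425]), (180, [0.218, 0.31, 0.403]), (200, [0.214, 0.313, 0.409]), (220, [0.19, 0.312, 0.434]), (240, [0.221, 0.314, 0.4])]
   n 150 -48 121   n 180 -1 118   n 210 -60 121   n 240 -1 114
s6 pivot [394. 418.] 4535 red 0.181 6413 redtip 0.184 cw 0.052 12447
   pv [402. 417.] rmax 263.0 [(120, [0.083, 0.222, 0.361]), (150, [0.091, 0.212, 0.334]), (180, [0.119, 0.217, 0.314]), (200, [0.111, 0.216, 0.319]), (220, [0.085, 0.216, 0.346]), (240, [0.129, 0.224, 0.317])]
   n 150 -3 103   n 180 -4 114   n 210 -44 118   n 240 -2 105
s8 pivot [286. 384.] 5270 red 0.047 2445 redtip 0.026 cw 0.024 12582
   pv [290. 385.] rmax 254.0 [(120, [-0.073, 0.108, 0.176]), (150, [0.04, 0.093, 0.149]), (180, [-0.052, 0.082, 0.132]), (200, [-0.097, 0.055, 0.128]), (220, [-0.114, 0.044, 0.149]), (240, [-0.075, 0.055, 0.116])]
   n 150 -2 70   n 180 -2 74   n 210 -2 70   n 240 -3 76
```

Emit:
{"name": "step_arm", "arguments": {"deltas": [10, 10, -5, -4, 10, 20, 17, -15, -10, 10, 22, 17, -20, -10, 10, 22, 17, -25, -10, 10, 22, 17, -25, -10, 10, 22, 17, -25, -10, 10, 22, 17, -30, -10, 10, 22, 17, -30, -10, 10, 20, 17, -25, -10, 10, 13.8, 11.2, -15, -10, 10]}}

```text
time: 40.6
tool_pos: [579.4, -358.8, 177.3]
tcp_rot: [-3.14, -0.002, 1.781]
contact_force: [-0.7, -0.6, -3.3]
grip_width: 22.2
finger_force: 30.0
```

Emit:
{"name": "step_arm", "arguments": {"deltas": [0, 0, -20, 0, 10, 0, 0, -20, 0, 10, 0, 0, -12, 0, 10, 0, 0, -5, 0, 10, 0, 0, -2, 0, 10, 0, 0, -1.5, 0, 10, 0, 0, -1, 0, 10, 0, 0, -0.5, 0, 10, 0, 0, -0.4, 0, 10, 0, 0, 0, 0, 10]}}

```text
time: 41.85
tool_pos: [579.3, -360.7, 118.0]
tcp_rot: [3.14, 0.002, 1.786]
contact_force: [-0.9, -2.4, 5.8]
grip_width: 21.8
finger_force: 30.0
```

```bash
python3 th.py
```

```text
[ 579.3 -360.7  118. ] [-0.9 -2.4  5.8] yG -94.4 s -38.2 theta 0.326
```

Emit:
{"name": "step_arm", "arguments": {"deltas": [0, 0, 2, 0, 10, 0, 0, 5, 0, 10, 0, 0, 20, 0, 10, -10, -5, 30, 5, 10, -25, -15, 35, 10, 10, -25, -20, 35, 10, 10, -25, -20, 35, 10, 10, -25, -20, 35, 10, 10, -25, -20, 35, 10, 10, -25, -20, 23, 10, 10]}}

```text
time: 43.1
tool_pos: [418.2, -480.5, 373.3]
tcp_rot: [-3.141, 0.001, 2.926]
contact_force: [-0.0, -0.3, -3.3]
grip_width: 21.8
finger_force: 30.0
```

Emit:
{"name": "step_arm", "arguments": {"deltas": [-20, -20, 15, 10, 10, -10, -12, 5, 10, 10, -5.8, -5.2, 2.4, 9, 10, 0, 0, 0, 0, 10, 0, 0, 0, 0, 10, 0, 0, 0, 0, 10, 0, 0, 0, 0, 10, 0, 0, 0, 0, 10, 0, 0, 0, 0, 10, 0, 0, 0, 0, 10]}}

```text
time: 44.35
tool_pos: [383.1, -517.3, 394.1]
tcp_rot: [3.142, 0.0, -2.857]
contact_force: [-0.1, -0.2, -2.5]
grip_width: 21.9
finger_force: 30.0
```

```bash
python3 meas.py s9 | tail -5; for i in s8 ; do python3 meas.py s8 x | tail -3; done
```

```text
pv [404. 417.] rmax 264.0 [(120, [0.083, 0.221, 0.361]), (150, [0.092, 0.213, 0.333]), (180, [0.119, 0.217, 0.315]), (200, [0.111, 0.216, 0.319]), (220, [0.085, 0.216, 0.345]), (240, [0.13, 0.224, 0.316])]
   n 150 -3 103   n 180 -4 114   n 210 -44 118   n 240 -2 105
s9 pivot [286. 384.] 5435 red 0.059 2440 redtip 0.04 cw 0.019 12436
   pv [289. 384.] rmax 251.0 [(120, [-0.096, 0.088, 0.181]), (150, [0.046, 0.095, 0.146]), (180, [0.04, 0.084, 0.131]), (200, [-0.093, 0.06, 0.121]), (220, [-0.107, 0.052, 0.157]), (240, [-0.066, 0.071, 0.125])]
   n 150 -1 71   n 180 -1 70   n 210 -1 67   n 240 -1 69
s8 pivot [288. 383.] 5268 red 0.046 2447 redtip 0.025 cw 0.024 12587
   pv [291. 384.] rmax 254.0 [(120, [-0.07, 0.111, 0.177]), (150, [0.041, 0.094, 0.149]), (180, [-0.054, 0.082, 0.133]), (200, [-0.096, 0.056, 0.128]), (220, [-0.115, 0.045, 0.149]), (240, [-0.077, 0.054, 0.117])]
   n 150 -1 69   n 180 -1 74   n 210 -2 70   n 240 -3 76
```

Emit:
{"name": "step_arm", "arguments": {"deltas": [10, 10, -5, -4, 10, 20, 17, -15, -10, 10, 22, 17, -20, -10, 10, 22, 17, -25, -10, 10, 22, 17, -25, -10, 10, 22, 17, -25, -10, 10, 22, 17, -30, -10, 10, 22, 17, -30, -10, 10, 20, 17, -25, -10, 10, 13.8, 11.2, -15, -10, 10]}}

```text
time: 45.65
tool_pos: [579.3, -358.8, 177.3]
tcp_rot: [-3.14, -0.002, 1.781]
contact_force: [0.6, 0.4, -3.1]
grip_width: 21.9
finger_force: 30.0
```

Emit:
{"name": "step_arm", "arguments": {"deltas": [0, 0, -20, 0, 10, 0, 0, -20, 0, 10, 0, 0, -13, 0, 10, 0, 0, -5, 0, 10, 0, 0, -2.5, 0, 10, 0, 0, -1.5, 0, 10, 0.3, -1.2, -0.7, 0, 10, 0.2, -1.2, -0.6, 0, 10, 0.3, -1.2, -0.6, 0, 10, 0, 0, 0, 0, 10]}}

```text
time: 46.9
tool_pos: [580.0, -364.0, 115.6]
tcp_rot: [3.141, 0.001, 1.786]
contact_force: [0.3, 0.0, 2.9]
grip_width: 22.1
finger_force: 30.0
```

```bash
python3 th.py
```

```text
[ 580.  -364.   115.6] [0.3 0.  2.9] yG -97.7 s -36.3 theta 0.358
```

Emit:
{"name": "step_arm", "arguments": {"deltas": [0, 0, 5, 0, 10, 0, 0, 20, 0, 10, -10, -5, 30, 5, 10, -25, -15, 35, 10, 10, -25, -20, 35, 10, 10, -25, -20, 35, 10, 10, -25, -20, 35, 10, 10, -25, -20, 35, 10, 10, -25, -20, 26, 10, 10, -20, -16, 15, 10, 10]}}

```text
time: 48.15
tool_pos: [398.5, -500.7, 387.4]
tcp_rot: [-3.14, 0.0, 3.1]
contact_force: [0.8, 1.1, -2.6]
grip_width: 21.6
finger_force: 30.0
```

Emit:
{"name": "step_arm", "arguments": {"deltas": [-10, -12, 5, 10, 10, -6.6, -5.6, 2.9, 9, 10, 0, 0, 0, 0, 10, 0, 0, 0, 0, 10, 0, 0, 0, 0, 10, 0, 0, 0, 0, 10, 0, 0, 0, 0, 10, 0, 0, 0, 0, 10, 0, 0, 0, 0, 10, 0, 0, 0, 0, 10]}}

```text
time: 49.4
tool_pos: [383.1, -517.3, 394.1]
tcp_rot: [3.141, -0.0, -2.857]
contact_force: [-0.4, -0.4, -3.7]
grip_width: 21.6
finger_force: 30.0
```

```bash
python3 meas.py s10 | tail -3; python3 meas.py s9 x| tail -3
```

```text
s10 pivot [269. 377.] 5168 red -0.044 1562 redtip -0.042 cw 0.023 12541
   pv [273. 378.] rmax 251.0 [(120, [-0.148, -0.057, 0.141]), (150, [-0.121, -0.053, 0.106]), (180, [-0.104, -0.041, 0.089]), (200, [-0.121, -0.04, 0.11]), (220, [-0.135, -0.032, 0.13]), (240, [-0.105, -0.055, 0.08])]
   n 150 0 73   n 180 0 71   n 210 0 66   n 240 1 69
s9 pivot [286. 383.] 5434 red 0.059 2441 redtip 0.04 cw 0.018 12430
   pv [289. 384.] rmax 251.0 [(120, [-0.095, 0.088, 0.182]), (150, [0.046, 0.096, 0.146]), (180, [0.039, 0.083, 0.13]), (200, [-0.093, 0.06, 0.12]), (220, [-0.107, 0.052, 0.158]), (240, [-0.062, 0.071, 0.125])]
   n 150 -2 71   n 180 -2 70   n 210 -2 67   n 240 -2 69
```

Emit:
{"name": "step_arm", "arguments": {"deltas": [10, 12, -5, -4, 10, 19, 22, -15, -10, 10, 20, 24, -20, -10, 10, 20, 24, -25, -10, 10, 20, 24, -25, -10, 10, 20, 24, -25, -10, 10, 20, 24, -30, -10, 10, 20, 24, -30, -10, 10, 20, 22, -25, -10, 10, 14.4, 14.4, -15, -10, 10]}}

```text
time: 50.7
tool_pos: [566.9, -301.5, 177.6]
tcp_rot: [-3.14, -0.001, 1.781]
contact_force: [0.3, -0.7, -3.3]
grip_width: 21.5
finger_force: 30.0
```

Emit:
{"name": "step_arm", "arguments": {"deltas": [0, 0, -20, 0, 10, 0, 0, -12, 0, 10, 0, 0, -5, 0, 10, 0, 0, -2, 0, 10, 0, 0, -1, 0, 10, 0, 0, 0, 0, 10, 0, 0, 0, 0, 10, 0, 0, 0, 0, 10, 0, 0, 0, 0, 10, 0, 0, 0, 0, 10]}}

```text
time: 51.95
tool_pos: [566.5, -302.8, 139.1]
tcp_rot: [3.142, -0.0, 1.786]
contact_force: [0.4, 0.4, -3.2]
grip_width: 22.1
finger_force: 30.0
```

Emit:
{"name": "step_arm", "arguments": {"deltas": [0, 0, -0.6, 0, 10, 0, 0, -0.5, 0, 10, 0, 0, -0.4, 0, 10, 0, 0, 0, 0, 10, 0, 0, 0, 0, 10, 0, 0, 0, 0, 10, 0, 0, 0, 0, 10, 0, 0, 0, 0, 10, 0, 0, 0, 0, 10, 0, 0, 0, 0, 10]}}

```text
time: 53.2
tool_pos: [566.5, -302.9, 137.6]
tcp_rot: [3.142, 0.0, 1.786]
contact_force: [0.4, 0.7, -3.8]
grip_width: 22.0
finger_force: 30.0
```

Emit:
{"name": "step_arm", "arguments": {"deltas": [0, 0, -0.3, 0, 10, 0, 0, -0.3, 0, 10, 0, 0, 0, 0, 10, 0, 0, 0, 0, 10, 0, 0, 0, 0, 10, 0, 0, 0, 0, 10, 0, 0, 0, 0, 10, 0, 0, 0, 0, 10, 0, 0, 0, 0, 10, 0, 0, 0, 0, 10]}}

```text
time: 54.45
tool_pos: [566.5, -302.9, 137.1]
tcp_rot: [3.141, 0.0, 1.786]
contact_force: [-1.0, -0.7, -0.1]
grip_width: 22.1
finger_force: 30.0
```

Emit:
{"name": "step_arm", "arguments": {"deltas": [0, 0, -0.1, 0, 10, 0, 0, 0, 0, 10, 0, 0, 0, 0, 10, 0, 0, 0, 0, 10, 0, 0, 0, 0, 10, 0, 0, 0, 0, 10, 0, 0, 0, 0, 10, 0, 0, 0, 0, 10, 0, 0, 0, 0, 10, 0, 0, 0, 0, 10]}}

```text
time: 55.7
tool_pos: [566.6, -303.0, 137.1]
tcp_rot: [3.141, 0.0, 1.786]
contact_force: [-0.2, 0.2, 2.3]
grip_width: 21.7
finger_force: 30.0
```

```bash
python3 -c "
from plant import *
o=get_obs();print(o['time'],o['contact_force'],o['tool_pos'])
print(close_job())"
```

```text
55.7 [-0.15424448  0.18279864  2.29736814] [ 566.5644845  -302.96112003  137.07439736]
the job is handed in; nothing more can be done
None
```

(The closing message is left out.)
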